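# Pin the sliding tube rack to its rail with the thumbscrew

## Robot

A 6-joint arm with a two-finger parallel gripper is mounted at the origin on the work surface. World frame = base frame: x ahead of the robot, y to its left, z up, the work surface at z = 0. Lengths are in m, angles in rad, forces in N, time in s.
With the tool pointing down it reaches from about 0.275 to 0.975 m from the base axis. Payload 8.4 kg.
Tool frame: the origin (TCP) lies on the mounting face of the last link; the fingertips stand 190 mm ahead of it and the grasp point (between the pads) lies 171 mm ahead of it; y points along the fingers, z is the direction in which the jaws open and shut, and the axes are right-handed (so a half turn about y gives the same grasp; the last joint's range is limited). The gripper opens to 92 mm and grips with 3 to 60 N. Pads are 20 mm wide; open, the fingers measure 128 mm over their backs; the gripper's body (75 mm by 189 mm) begins 69 mm behind the grasp point.
Start: joints at [-1.342, 0.353, 1.633, -0, 1.155, -0.002], TCP at [0.143, -0.608, 0.405] pointing down, gripper open.
Joint ranges: [-2.63, 2.63], [-0.92, 2.1], [0.06, 2.66], [-1.3, 4.44], [0, 2.69], [-3.02, 3.02]. Speed limits (rad/s): [2.22, 2.22, 2.79, 3.14, 3.14, 3.14].

## Interface

Orientations are given as a 3x3 rotation matrix whose columns are the frame's x, y, z axes.
In Python, from rig import manip gives the robot as it stands.
- The arm moves only by the shell command python3 -m jog 'ROWS' [OPENING]. ROWS is JSON, a list of rows, each an object of numbers: "dx", "dy", "dz": the shift along the tool's x, y, z in m; "turn": the turn about the tool's y in rad. A call has 1 to 20 rows; each row is the pose to reach, as a shift and turn from the pose commanded when the call began, along the tool's axes at that moment; what a row does not reach only later rows make up. A row lasts 1/10 s, in which the tool goes at most 50 mm and 8.59 degrees, less where a joint would pass 70% of its speed; a pose out of reach is approached as far as the arm can. A call with a gripper value outside its range is refused whole. OPENING is the opening, from -1 (shut) to 1 (fully open), set as the call begins (- or left out, the last holds). The fingers move at their own pace and stop on an object; the grip force is fixed at half the most. Time passes only in rows, so rows that repeat a pose let the fingers close. It gives the time, the measured TCP pose, the force and the opening at its end, in the units of the state.
- manip.get_obs(): the state, without advancing time (a new reading comes with each control period).
- manip.camera(name): name is "scene" or "top" or "wrist"; returns the picture (384x512x3 uint8, red, green, blue); there is no depth.
- manip.camera_info(name): a dict with "fov_y" (degrees; the focal length in pixels is half the picture's height over the tangent of half this angle, whatever the lens; pixels are square), "cx", "cy" (the principal point, pixels), "extrinsics" (4x4, takes a point from camera to world coordinates). Camera axes: x right, y down, z forward; pixel columns grow to the right and rows downward; lengths in m; the calibration is good to about 2 mm. The wrist camera is an equidistant fisheye: a pixel r from the principal point sees the ray r / f radians off the axis. A picture is of the moment at which its call begins: read the wrist's pose just before it. camera_info takes no time and is no camera call; for the wrist camera it gives the pose at the moment of the call.
- manip.finish_job(): hands the job in, once; it reports no verdict.
The state is a dict: "clock": time; "joints": joint angles; "joint_velocities": joint speeds; "joint_torque": joint torques, N m; "eef_pos": TCP position; "tool_rot": TCP orientation; "ft_force": force on the tool from outside, world axes, zero at the start; "ft_torque": the same for the moment, N m; "grip_width": opening from 0.0 (shut) to 1.0 (fully open).
Only numpy, scipy, OpenCV 4.12 (cv2) and the standard library are available. Lean on these libraries where they do the work, as an engineer would, in place of code of your own. Each camera call takes 0.05 s, during which the arm holds its last target. There are 200 camera calls.

## Task

Slide the tube-rack carriage along its rail until its hole is at the red mark and put the red thumbscrew into that hole. Feel for the hidden hole in the nut below by shifting screw and carriage together along the rail under light pressure, then press the screw gently home, through both holes, until its collar is down on the plate. Never force the screw, leave the beaker and the pipette-tip box alone, and let go at the end.

Things in the scene. Friction and masses are not known exactly. Their poses are not given: they have to be found in the camera images.
- rail: Fixed aluminium rail, 360 mm long (y = -190 to +170 mm in its frame), 50 mm wide, top face 40 mm above the bench; origin on the bench under the red mark, y along the rail, z up. At the mark its 6 mm thick top has a slot 16 mm wide (x) and 52 mm long (y), covered by the carriage.
- rail_mark (a point): The red mark (a red pointer on both sides of the rail): this point is on the rail's centre line, on its top face, at the mark. Same axes as the rail.
- slot_floor (a point): Point straight below the mark, 6 mm under the rail's top, on the flat top of a hidden brass nut plate under the slot. The nut's hole, 10.5 mm across, is on the centre line but up to 16 mm either way of this point along y, unknown each time. The nut is clamped, does not shift. A tight lock insert 8 mm down its hole must be pushed down by the screw with about 5 N; it does not spring back.
- carriage: Carriage sliding along the rail (y only, about 2 N friction, stays where left); starts 60 to 100 mm on the -y side of the mark, can pass it by 30 mm. Dark steel plate 8 mm thick, 56 mm wide, from 75 mm before its hole to 135 mm behind (y), with a white rack of red-capped tubes on it, 58 to 132 mm on the +y side, 66 mm tall. Origin under the hole, on the rail's top.
- carriage_hole (a point): Centre of the round through hole (11 mm across) in the carriage plate, on the plate's top face, 8 mm above the rail's top. Same axes as the rail.
- carriage_handle (a point): Centre of the upright black round post on the carriage, 16 mm across and 44 mm tall, 60 mm on the -y side of the hole; this point is 22 mm above the plate's top. For pulling or pushing the carriage along the rail.
- screw_knob (a point): Centre of the thumbscrew's red round knob (22 mm across, 30 mm tall), to be gripped. Below it a steel collar, 18 mm across, 10 mm tall, its underside 25 mm below this point, rests on the blue block (44 x 44 x 40 mm, fixed) in whose hole the screw stands at the start, and in the end on the carriage plate. About 45 g. z points from tip to knob.
- screw_tip (a point): End of the thumbscrew's plain shank, on its axis, 59 mm below screw_knob; same axes. The shank is 8 mm across and 34 mm long, its last 2 mm tapering to 6.4 mm. It is pushed in, not turned: the lock insert in the nut holds it.
- beaker: Empty glass beaker, 72 mm across, 85 mm tall, a bystander; origin at the centre of its underside.
- tipbox: Blue box of white pipette tips, 80 x 110 x 50 mm, a bystander; origin at the centre of its underside.
There are look-alikes about, which are no part of the job. What is meant by the part that bears screw_knob is not brown or turquoise, and is the smaller of those in its own colour.

How it is judged:
On the way, in this order (a step that is already met when the one before it is completed fails the run):
1. the carriage's hole is within 20 mm of the red mark (horizontal distance between carriage_hole and rail_mark below 0.02 m), for 0.2 s.
2. the screw is through the carriage and the nut, its collar within 2.5 mm of the plate (horizontal distance between screw_tip and carriage_hole below 0.004 m and z of screw_tip in the frame of carriage_hole below -0.0315 m), for 0.2 s.
At the end, for the whole second after the job is handed in: The carriage's hole is within 20 mm of the red mark, the thumbscrew stands upright (within 7 degrees) through the carriage's hole and the nut's hole with its collar down on the plate (within 2.5 mm), and the carriage is at rest (all of step 2 and horizontal distance between carriage_hole and rail_mark below 0.02 m and angle between the z axis of screw_knob and the z axis of carriage_hole, either way round below 0.12 rad and linear speed of carriage below 0.005 m/s); the robot touches nothing.
It fails at once if the screw is forced: more than 35 N between the screw and the rail with its carriage and nut (contact force between screw and rail above 35 N).
It fails at once if the beaker is moved by more than 15 mm (distance of beaker from where it was at the start of the episode above 0.015 m).
It fails at once if the pipette-tip box is moved by more than 15 mm (distance of tipbox from where it was at the start of the episode above 0.015 m).
It also fails if it takes over 72 s, if anything falls off the work surface, if the arm or the gripper's body presses on something with over 40 N, if the wrist force passes 120 N, or if a joint passes its speed limit or range.

## Working session

There is one attempt and no reset: what is moved stays moved. The work goes in short steps, Python scripts to look and compute and a shell command to move; the robot and the scene stay as the last step left them, time stands still between calls to the robot, and variables do not carry over. Pictures are saved under pics/ and viewed, about 8 in all and at most 12, crops included, and the job is handed in when it is done.

```bash
mkdir -p pics
cat > h.py <<'E'
import numpy as np, cv2
from rig import manip
def snap(n,f):
    i=manip.camera_info(n); im=manip.camera(n); cv2.imwrite(f'pics/{f}.png',im[:,:,::-1]); np.save(f'pics/{f}.npy',np.array([i['fov_y'],i['cx'],i['cy'],*np.array(i['extrinsics']).ravel()])); return im
def ray(f,u,v,fish=False):
    a=np.load(f'pics/{f}.npy'); F=192/np.tan(np.radians(a[0]/2)); E=a[3:].reshape(4,4)
    x,y=(u-a[1])/F,(v-a[2])/F
    if fish:
        r=np.hypot(x,y); s=np.sin(r)/max(r,1e-9); d=np.array([x*s,y*s,np.cos(r)])
    else: d=np.array([x,y,1.])
    return E[:3,3],E[:3,:3]@d
def onz(f,u,v,z,fish=False):
    o,d=ray(f,u,v,fish); return o+d*(z-o[2])/d[2]
def proj(f,P,fish=False):
    a=np.load(f'pics/{f}.npy'); F=192/np.tan(np.radians(a[0]/2)); E=a[3:].reshape(4,4)
    p=E[:3,:3].T@(np.array(P)-E[:3,3])
    if fish:
        h=np.hypot(p[0],p[1]); t=np.arctan2(h,p[2]); return a[1]+F*t*p[0]/h, a[2]+F*t*p[1]/h
    return a[1]+F*p[0]/p[2], a[2]+F*p[1]/p[2]
E
python3 - <<'E'
from h import *
o=manip.get_obs(); print({k:np.round(v,3).tolist() for k,v in o.items()})
ims=[snap(n,n+'0') for n in('scene','top','wrist')]
for n in('scene0','top0','wrist0'): print(np.round(np.load(f'pics/{n}.npy'),3).tolist())
c=np.vstack([np.hstack(ims[:2]),]) 
cv2.imwrite('pics/st.png',cv2.resize(c,(800,300),interpolation=cv2.INTER_AREA)[:,:,::-1])
cv2.imwrite('pics/topb.png',cv2.resize(ims[1],(800,600),interpolation=cv2.INTER_CUBIC)[:,:,::-1])
E
```

```text
{'clock': 0.0, 'joints': [-1.342, 0.354, 1.634, 0.0, 1.155, -0.002], 'joint_velocities': [0.0, -0.001, 0.002, 0.001, -0.002, -0.0], 'joint_torque': [0.002, -59.384, -33.422, 0.07, 0.023, -0.0], 'eef_pos': [0.143, -0.608, 0.404], 'tool_rot': [[-0.973, -0.0, 0.229], [-0.229, 0.001, -0.973], [-0.0, -1.0, -0.001]], 'ft_force': [-0.04, 0.268, -0.625], 'ft_torque': [-0.01, 0.044, -0.022], 'grip_width': 0.996}
[45.888, 253.779, 196.871, -0.598, 0.559, -0.575, 1.216, 0.802, 0.406, -0.438, 0.51, -0.012, -0.722, -0.691, 0.89, 0.0, 0.0, 0.0, 1.0]
[53.744, 262.583, 192.149, -0.053, -0.979, 0.198, 0.342, -0.999, 0.052, -0.011, 0.005, 0.001, -0.199, -0.98, 1.132, 0.0, 0.0, 0.0, 1.0]
[65.706, 255.647, 189.231, 0.23, -0.934, -0.273, 0.22, -0.973, -0.221, -0.064, -0.59, -0.001, 0.28, -0.96, 0.384, 0.0, 0.0, 0.0, 1.0]
```

View pics/topb.png

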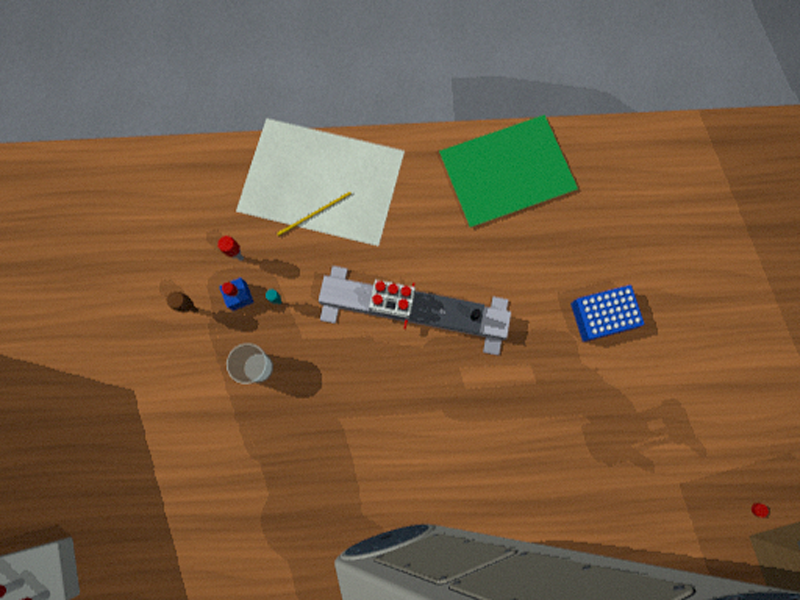

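View pics/scene0.png

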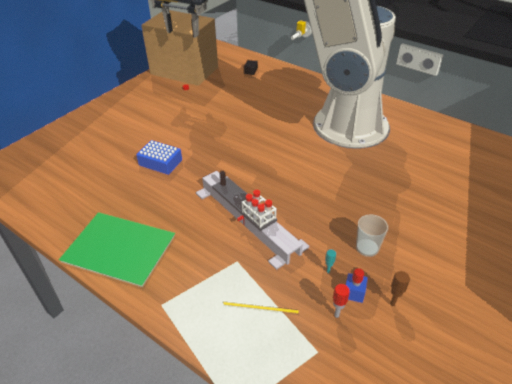

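Top view (800×600 px): the rail runs from (320,290) to (510,318). The handle is at (476,314) and the red pointers are at (413,285) and (406,323). There are four knob-like things:
- red on the blue block, (229,288)
- a larger red one standing free, (229,246)
- brown, (180,300)
- turquoise, (273,296)

The red one on the blue block fits, being the smaller of the two reds. I'll confirm that in a crop.

Run:
```python
from h import *
t=cv2.imread('pics/top0.png'); s=cv2.imread('pics/scene0.png')
a=cv2.resize(t[140:250,95:345],(750,330),interpolation=cv2.INTER_CUBIC); b=cv2.resize(s[160:325,200:420],(360,270),interpolation=cv2.INTER_CUBIC); c=cv2.resize(s[240:325,310:420],(349,270),interpolation=cv2.INTER_CUBIC)
cv2.imwrite('pics/c1.png',np.vstack([a,np.hstack([b,c,np.zeros((270,41,3),np.uint8)])]))
for n,im in(('top0',t),('scene0',s)):
    h=cv2.cvtColor(im,cv2.COLOR_BGR2HSV)
    m=(((h[...,0]<6)|(h[...,0]>174))&(h[...,1]>170)&(h[...,2]>90)).astype(np.uint8)
    k,l,st,ce=cv2.connectedComponentsWithStats(m)
    for i in range(1,k):
        if st[i,4]>3: print(n,'red',st[i].tolist(),ce[i].round(1))
    m=((h[...,2]<45)).astype(np.uint8)
    k,l,st,ce=cv2.connectedComponentsWithStats(m)
    for i in range(1,k):
        if 15<st[i,4]<400 and 190<ce[i][0]<330: print(n,'dark',st[i].tolist(),ce[i].round(1))
```

```text
top0 red [139, 151, 11, 10, 85] [144.2 155.5]
top0 red [142, 181, 7, 7, 41] [145.1 183.8]
top0 red [240, 180, 7, 7, 32] [242.9 182.8]
top0 red [248, 181, 7, 7, 31] [251.2 184.5]
top0 red [257, 183, 6, 7, 32] [259.3 186. ]
top0 red [239, 189, 6, 6, 30] [241.2 191.3]
top0 red [255, 192, 6, 6, 31] [257.6 194.5]
top0 red [259, 205, 2, 5, 7] [259.3 206.6]
top0 red [481, 322, 11, 9, 79] [485.9 326.1]
top0 dark [301, 198, 7, 8, 41] [304.1 201.3]
top0 dark [243, 341, 8, 5, 18] [246.8 343.1]
scene0 red [183, 85, 6, 5, 26] [185.5  87. ]
scene0 red [253, 190, 7, 7, 38] [256.2 192.8]
scene0 red [246, 194, 26, 17, 152] [258.3 202.1]
scene0 red [238, 216, 6, 5, 15] [240.3 217.8]
scene0 red [354, 269, 10, 14, 118] [358.1 275.1]
scene0 red [333, 284, 16, 21, 269] [340.8 294.1]
scene0 dark [262, 0, 44, 12, 232] [288.3   3.7]
scene0 dark [245, 66, 11, 7, 44] [248.5  69.3]
```

View pics/c1.png

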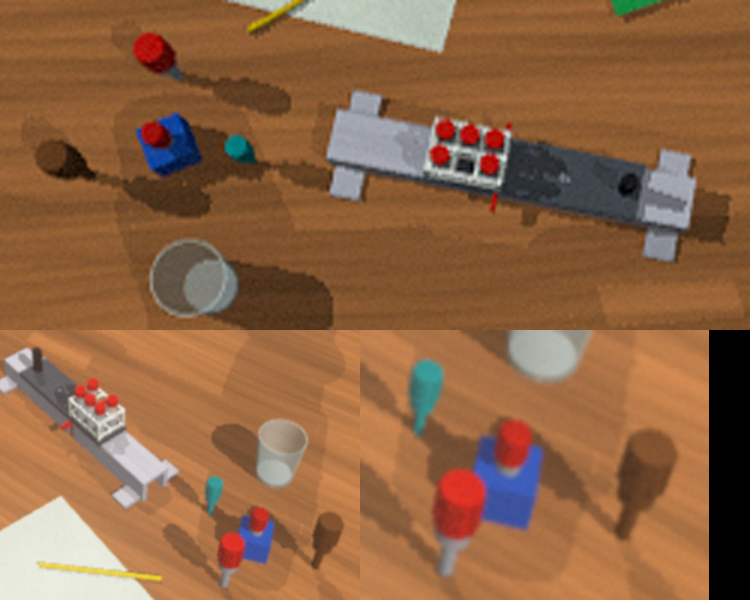

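The crop confirms it: the small red knob stands on the blue block at top (145,184) and scene (358,275). The bigger red at scene (341,294) is a look-alike.

Run:
```python
from h import *
def tri(u,v):
    o1,d1=ray('top0',*u); o2,d2=ray('scene0',*v)
    s=np.linalg.lstsq(np.c_[d1,-d2],o2-o1,rcond=None)[0]; return ((o1+s[0]*d1+o2+s[1]*d2)/2).round(4), round(np.linalg.norm(o1+s[0]*d1-o2-s[1]*d2),4)
print('knob tri',tri((145.1,183.8),(358.1,275.1)), 'top plane .075',onz('top0',145.1,183.8,.073).round(4))
print('mark tri',tri((259.3,206.6),(240.3,217.8)))
C=[onz('top0',*p,.04) for p in((206.7,176),(204.3,193.3),(326.7,199.3),(324.3,216))]
for c in C: print(c.round(4))
d=(C[0]+C[1]-C[2]-C[3])[:2]/2; print(np.linalg.norm(d),np.degrees(np.arctan2(d[1],d[0])))
u=d/np.linalg.norm(d); mid=sum(C)[:2]/4; print('rail mark est',mid+u*.01)
for p in((265,181.5),(259.3,206.6)): print('ptr',onz('top0',*p,.037).round(4))
print('handle',onz('top0',304.1,201.3,.075).round(4))
print('beaker',onz('top0',95+190/3,140+278/3,.085).round(4))
h=cv2.cvtColor(cv2.imread('pics/top0.png'),cv2.COLOR_BGR2HSV)
m=((h[...,0]>105)&(h[...,0]<130)&(h[...,1]>150)&(h[...,2]>60)).astype(np.uint8)[:, :200]
print(cv2.minAreaRect(cv2.findNonZero(m)))
```

```text
knob tri (array([0.5993, 0.3269, 0.0705]), np.float64(0.0016)) top plane .075 [0.5983 0.3268 0.073 ]
mark tri (array([ 0.5434, -0.0177, -0.0099]), np.float64(0.052))
[0.6203 0.1547 0.04  ]
[0.5684 0.163  0.04  ]
[ 0.5314 -0.1945  0.04  ]
[ 0.4826 -0.1833  0.04  ]
0.35858615615600326 75.89777921453208
rail mark est [ 0.55311875 -0.00531025]
ptr [ 0.5951 -0.017   0.037 ]
ptr [0.5208 0.0037 0.037 ]
handle [ 0.523  -0.1237  0.075 ]
beaker [0.4551 0.2856 0.085 ]
((150.70689392089844, 188.01724243164062), (16.89827537536621, 16.89827537536621), 68.19859313964844)
```

```bash
cat >> h.py <<'E'
def go(p,yaw=None):  # p: grasp point target; yaw: world angle (deg) of tool z
    o=manip.get_obs(); R=np.array(o['tool_rot']); g=np.array(o['eef_pos'])+.171*R[:,1]
    d=R.T@(np.array(p)-g); c=np.degrees(np.arctan2(R[1,2],R[0,2])); t=0 if yaw is None else -np.radians((yaw-c+90)%180-90)
    print('t',round(o['clock'],2),'grasp',g.round(4),'yaw',round(c,2),'-> dxyz',d.round(4),'turn',round(t,3),'F',np.round(o['ft_force'],2),'w',round(o['grip_width'],3))
E
python3 - <<'E'
from h import *
def tri(u,v):
    o1,d1=ray('top0',*u); o2,d2=ray('scene0',*v)
    s=np.linalg.lstsq(np.c_[d1,-d2],o2-o1,rcond=None)[0]; return ((o1+s[0]*d1+o2+s[1]*d2)/2).round(3)
print('bigred',tri((144.2,155.5),(340.8,294.1)),'brown',tri((115,192.7),(400,281)),'turq',tri((175,189.3),(331,256)))
go((.523,-.124,.2),-14.1)
E
```

```text
bigred [0.678 0.325 0.089] brown [0.573 0.408 0.086] turq [0.58  0.246 0.059]
t 0.15 grasp [ 0.1429 -0.6081  0.2331] yaw -76.77 -> dxyz [-0.4808  0.0335 -0.3842] turn -1.094 F [ 0.67 -0.84  0.16] w 1.004
```

```bash
python3 -m jog '[{"dx":-0.24,"dy":0.01,"dz":-0.19,"turn":-0.55},{"dx":-0.24,"dy":0.01,"dz":-0.19,"turn":-0.55},{"dx":-0.24,"dy":0.01,"dz":-0.19,"turn":-0.55},{"dx":-0.24,"dy":0.01,"dz":-0.19,"turn":-0.55},{"dx":-0.24,"dy":0.01,"dz":-0.19,"turn":-0.55},{"dx":-0.24,"dy":0.01,"dz":-0.19,"turn":-0.55},{"dx":-0.24,"dy":0.01,"dz":-0.19,"turn":-0.55},{"dx":-0.48,"dy":0.033,"dz":-0.384,"turn":-1.094},{"dx":-0.48,"dy":0.033,"dz":-0.384,"turn":-1.094},{"dx":-0.48,"dy":0.033,"dz":-0.384,"turn":-1.094},{"dx":-0.48,"dy":0.033,"dz":-0.384,"turn":-1.094},{"dx":-0.48,"dy":0.033,"dz":-0.384,"turn":-1.094},{"dx":-0.48,"dy":0.033,"dz":-0.384,"turn":-1.094},{"dx":-0.48,"dy":0.033,"dz":-0.384,"turn":-1.094},{"dx":-0.48,"dy":0.033,"dz":-0.384,"turn":-1.094},{"dx":-0.48,"dy":0.033,"dz":-0.384,"turn":-1.094},{"dx":-0.48,"dy":0.033,"dz":-0.384,"turn":-1.094}]' 0
python3 - <<'E'
from h import *
im=snap('wrist','w1'); cv2.imwrite('pics/w1b.png',cv2.resize(im,(800,600),interpolation=cv2.INTER_CUBIC)[:,:,::-1])
go((.523,-.124,.2),-14.1); print(np.load('pics/w1.npy').round(3).tolist(), proj('w1',(.523,-.124,.092),True))
E
```

```text
clock: 1.85
eef_pos: [0.5216, -0.1262, 0.3717]
tool_rot: [[-0.245, -0.0, 0.969], [-0.969, -0.0, -0.245], [0.0, -1.0, -0.0]]
ft_force: [0.2, -0.4, 0.1]
grip_width: 0.499
t 1.9 grasp [ 0.5216 -0.1262  0.2008] yaw -14.2 -> dxyz [-0.0025  0.0008  0.0008] turn -0.002 F [-0.48  0.47 -0.05] w 0.499
[65.706, 255.647, 189.231, 0.97, -0.234, -0.069, 0.541, -0.244, -0.931, -0.272, -0.049, -0.001, 0.281, -0.96, 0.351, 0.0, 0.0, 0.0, 1.0] (np.float64(257.0574440822281), np.float64(190.36838328432435))
```

View pics/w1b.png

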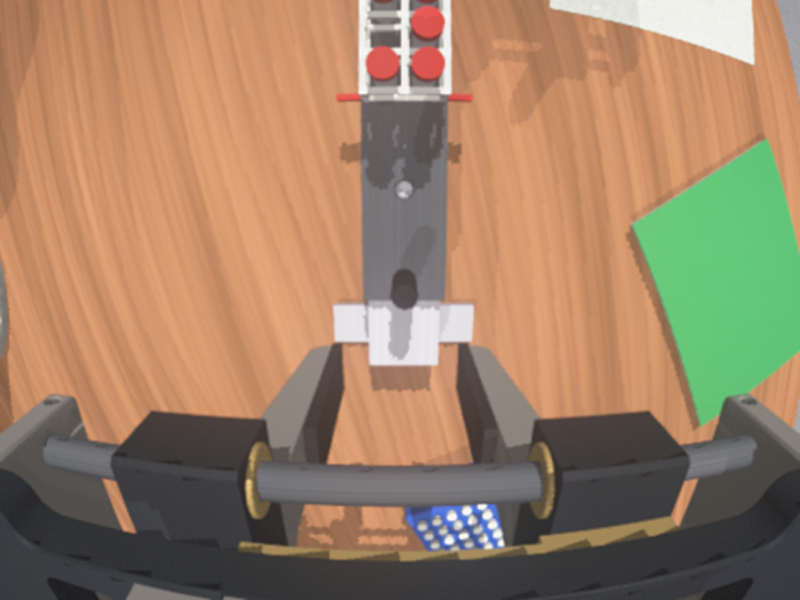

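Wrist view (800×600): the carriage hole is at (404,189), the handle runs from its top at about (404,278) to its base at (404,303), and the red pointer tips are at (348,97) and (461,97). Next I'll turn these into positions.

Run:
```python
from h import *
k=.64
H=onz('w1',404.5*k,189*k,.048,True); print('hole',H.round(4))
A=onz('w1',339*k,97.5*k,.037,True);B=onz('w1',471*k,97.5*k,.037,True); M=(A+B)/2; print('ptrs',A.round(4),B.round(4),'mark',M.round(4),np.degrees(np.arctan2(*(B-A)[[1,0]])))
print('handle top',onz('w1',404*k,280*k,.092,True).round(4))
# edges of plate / direction along rail
P=[onz('w1',u*k,v*k,.048,True) for u,v in((361,115),(448,115),(363.5,285),(445,285))]
for p in P: print(p.round(4))
d=P[0]+P[1]-P[2]-P[3]; print(np.degrees(np.arctan2(d[1],d[0])), np.linalg.norm(P[0]-P[1]),np.linalg.norm(P[2]-P[3]))
u=d[:2]/np.linalg.norm(d[:2]); print('hole-mark along',u@(M-H)[:2],'handle est',H[:2]-.06*u)
im=cv2.imread('pics/w1.png')
g=cv2.cvtColor(im,cv2.COLOR_BGR2GRAY); print(g[114:129,250:268])
```

```text
hole [ 0.5396 -0.0661  0.048 ]
ptrs [0.5126 0.005  0.037 ] [ 0.598  -0.0162  0.037 ] mark [ 0.5553 -0.0056  0.037 ] -13.932841065808717
handle top [ 0.5269 -0.1142  0.092 ]
[ 0.5244 -0.012   0.048 ]
[ 0.5786 -0.0255  0.048 ]
[ 0.4971 -0.1219  0.048 ]
[ 0.5506 -0.1353  0.048 ]
75.88114838043485 0.05582588545145592 0.055206534927310445
hole-mark along 0.062496864518991134 handle est [ 0.52495559 -0.12426419]
[[105 110 115 120 121 121 116 107  94  93  91  89  92  92  92  92  92  92]
 [112 119 117 118 116 112 109 108 108 105 101  92  88  89  90  92  93  93]
 [116 120 118 112 108 112 128 148 154 152 137 116  97  89  90  93  91  93]
 [121 121 114 106 114 133 157 170 174 173 166 155 128 100  87  91  91  94]
 [123 118 108 107 133 150 168 175 177 176 173 171 158 121  92  91  91  93]
 [120 116 105 113 138 153 169 175 176 176 173 173 166 135  98  94  94  90]
 [121 114 109 126 142 151 162 170 174 175 174 173 172 152 112  99  96  97]
 [120 115 109 127 142 148 152 158 170 171 168 167 164 144 107 100 102 112]
 [121 116 111 123 141 151 162 171 176 162 152 152 148 130 106 104 115 120]
 [120 118 111 116 140 170 196 206 201 168 150 145 138 124 107 109 117 119]
 [121 117 112 112 138 182 206 216 210 183 164 144 125 111 107 113 119 119]
 [120 117 115 111 124 159 186 200 200 189 176 138 114 108 110 116 117 118]
 [121 119 117 114 117 126 144 162 163 153 144 121 111 111 115 116 118 119]
 [120 118 117 117 118 119 120 124 123 120 117 112 114 116 116 116 118 119]
 [120 119 117 118 120 121 117 113 113 114 114 116 117 116 115 116 117 119]]
```

```bash
python3 -m jog '[{"dx":-0.003,"dy":0.05,"dz":0.003},{"dx":-0.003,"dy":0.09,"dz":0.003},{"dx":-0.003,"dy":0.11,"dz":0.003},{"dx":-0.003,"dy":0.125,"dz":0.003},{"dx":-0.003,"dy":0.125,"dz":0.003},{"dx":-0.003,"dy":0.125,"dz":0.003}]' 0
python3 -m jog '[{"dx":0},{"dx":0},{"dx":0},{"dx":0},{"dx":0},{"dx":0}]' -1
python3 -c "
from h import *
go((.5396,-.0661,.076))"
```

```text
t 1.9 grasp [ 0.5216 -0.1262  0.2008] yaw -14.2 -> dxyz [-0.0627  0.1248  0.0027] turn 0 F [-0.48  0.47 -0.05] w 0.499validation failed for argument at $[0]...
validation failed for argument at $[0]...
```

```bash
python3 -m jog '[{"dx":-0.003,"dy":0.05,"dz":0.003,"turn":0},{"dx":-0.003,"dy":0.09,"dz":0.003,"turn":0},{"dx":-0.003,"dy":0.11,"dz":0.003,"turn":0},{"dx":-0.003,"dy":0.125,"dz":0.003,"turn":0},{"dx":-0.003,"dy":0.125,"dz":0.003,"turn":0},{"dx":-0.003,"dy":0.125,"dz":0.003,"turn":0}]' 0 && python3 -m jog '[{"dx":0,"dy":0,"dz":0,"turn":0},{"dx":0,"dy":0,"dz":0,"turn":0},{"dx":0,"dy":0,"dz":0,"turn":0},{"dx":0,"dy":0,"dz":0,"turn":0},{"dx":0,"dy":0,"dz":0,"turn":0},{"dx":0,"dy":0,"dz":0,"turn":0}]' -1
python3 -c "
from h import *
go((.5396,-.0661,.076))"
```

```text
clock: 2.5
eef_pos: [0.5258, -0.1235, 0.2471]
tool_rot: [[-0.245, -0.0, 0.97], [-0.97, -0.0, -0.245], [0.0, -1.0, -0.0]]
ft_force: [0.3, -0.3, -0.4]
grip_width: 0.502
clock: 3.1
eef_pos: [0.5255, -0.1225, 0.2471]
tool_rot: [[-0.243, -0.001, 0.97], [-0.97, 0.0, -0.243], [0.0, -1.0, -0.001]]
ft_force: [-4.6, 0.1, 7.0]
grip_width: 0.166
t 3.1 grasp [ 0.5253 -0.1224  0.0761] yaw -14.09 -> dxyz [-0.0581  0.0001  0.0002] turn 0 F [-4.55  0.14  7.05] w 0.166
```

```bash
python3 -m jog '[{"dx":-0.005,"dy":0,"dz":0,"turn":0},{"dx":-0.015,"dy":0,"dz":0,"turn":0},{"dx":-0.025,"dy":0,"dz":0,"turn":0},{"dx":-0.035,"dy":0,"dz":0,"turn":0},{"dx":-0.045,"dy":0,"dz":0,"turn":0},{"dx":-0.055,"dy":0,"dz":0,"turn":0},{"dx":-0.0605,"dy":0,"dz":0,"turn":0},{"dx":-0.0625,"dy":0,"dz":0,"turn":0},{"dx":-0.0625,"dy":0,"dz":0,"turn":0},{"dx":-0.0625,"dy":0,"dz":0,"turn":0},{"dx":-0.0625,"dy":0,"dz":0,"turn":0}]' && python3 -m jog '[{"dx":0,"dy":0,"dz":0,"turn":0},{"dx":0,"dy":0,"dz":0,"turn":0},{"dx":0,"dy":0,"dz":0,"turn":0}]' 0 && python3 -m jog '[{"dx":0,"dy":-0.05,"dz":0,"turn":0},{"dx":0,"dy":-0.1,"dz":0,"turn":0},{"dx":0,"dy":-0.13,"dz":0,"turn":0},{"dx":0,"dy":-0.13,"dz":0,"turn":0},{"dx":0,"dy":-0.13,"dz":0,"turn":0}]'
python3 - <<'E'
from h import *
im=snap('wrist','w2'); cv2.imwrite('pics/w2b.png',cv2.resize(im[0:260,90:430],(784,600),interpolation=cv2.INTER_CUBIC)[:,:,::-1])
go((.599,.327,.14),-22)
E
```

```text
clock: 4.2
eef_pos: [0.5409, -0.0615, 0.2471]
tool_rot: [[-0.243, -0.001, 0.97], [-0.97, 0.001, -0.243], [-0.0, -1.0, -0.001]]
ft_force: [-4.3, 3.7, 5.9]
grip_width: 0.164
clock: 4.5
eef_pos: [0.5414, -0.062, 0.2467]
tool_rot: [[-0.243, 0.0, 0.97], [-0.97, -0.0, -0.243], [0.0, -1.0, 0.0]]
ft_force: [1.3, -0.7, -0.1]
grip_width: 0.405
clock: 5.0
eef_pos: [0.5413, -0.0621, 0.3771]
tool_rot: [[-0.244, 0.001, 0.97], [-0.97, -0.0, -0.244], [-0.0, -1.0, 0.001]]
ft_force: [-0.3, 0.5, -0.5]
grip_width: 0.498
t 5.05 grasp [ 0.5408 -0.062   0.205 ] yaw -14.09 -> dxyz [-0.3915  0.065  -0.0382] turn 0.138 F [ 0.1   0.3  -0.19] w 0.502
```

View pics/w2b.png

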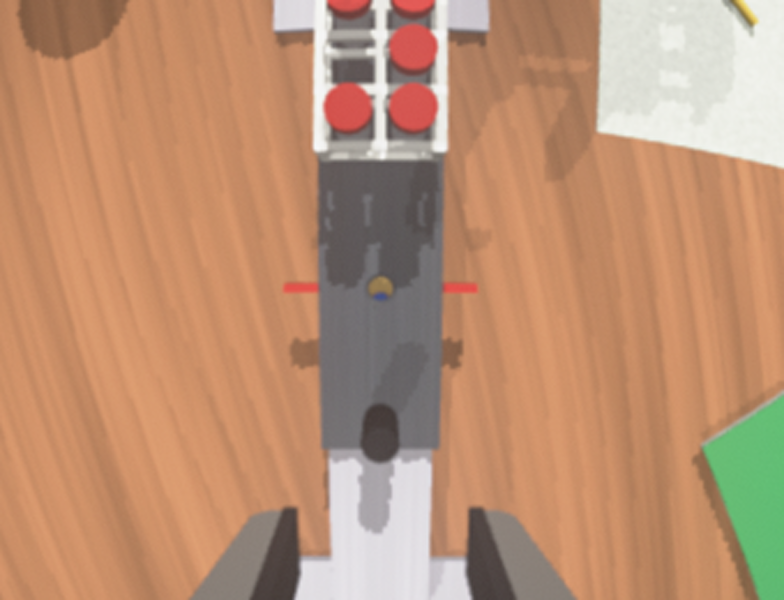

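The hole is now level with the pointers, at crop (381,288), with brass visible through it. There is a bluish spot at its -y edge, (381,297), which may be the rim of the nut's hole. I'll measure both.

Run:
```python
from h import *
im=cv2.imread('pics/w2.png')
c=cv2.resize(im[112:138,243:269],(600,600),interpolation=cv2.INTER_NEAREST); cv2.imwrite('pics/w2c.png',c)
k=340/784
H=onz('w2',90+381*k,288*k,.048,True); A=onz('w2',90+284*k,288*k,.037,True);B=onz('w2',90+477*k,288*k,.037,True);M=(A+B)/2
u=np.array([.244,.970]); print('hole',H.round(4),'mark',M.round(4),'hole-mark along',u@(H-M)[:2])
Q=onz('w2',90+381*k,297*k,.034,True); print('blue at nut',Q.round(4),'along from hole',u@(Q-H)[:2])
print(np.load('pics/w2.npy')[[6,10,14]])
print('dist hole - handle grasp', u@(H[:2]-np.array([.5414,-.062])))
```

```text
hole [ 0.5551 -0.0052  0.048 ] mark [ 0.5548 -0.0055  0.037 ] hole-mark along 0.0002881195310236858
blue at nut [ 0.5539 -0.0103  0.034 ] along from hole -0.005208881937275809
[0.56032034 0.01502229 0.3566054 ]
dist hole - handle grasp 0.05839943563801372
```

View pics/w2c.png

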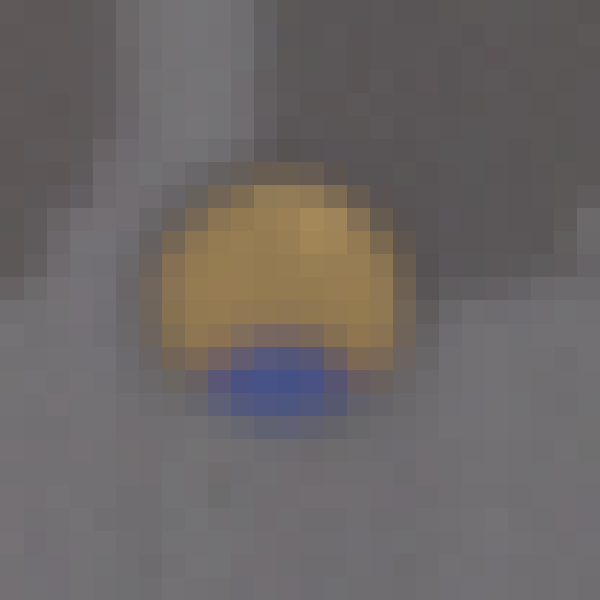

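The brass plate fills most of the hole, and a blue segment (the insert seen inside the nut hole) shows at its -y edge. The rim is at about full-picture (254.8,126.4). So the nut hole lies on the -y side, and I'll calculate how far.

Run:
```python
from h import *
u=np.array([.244,.970]); M=np.array([.5550,-.0055])
for v in(126,126.5,127): 
    Q=onz('w2',254.8,v,.034,True); print(v,Q.round(4),'rim from mark',(u@(Q[:2]-M)).round(4))
g=im=cv2.imread('pics/w2.png')
for z,v in((.048,118.7),(.048,130.7)): print(v,u@(onz('w2',254.8,v,z,True)[:2]-M))
```

```text
126 [ 0.5541 -0.0072  0.034 ] rim from mark -0.0019
126.5 [ 0.554  -0.0077  0.034 ] rim from mark -0.0024
127 [ 0.5539 -0.0083  0.034 ] rim from mark -0.003
118.7 0.00673157766780223
130.7 -0.005784545224317399
```

```bash
python3 -m jog '[{"dx":-0.045,"dy":0,"dz":0,"turn":0},{"dx":-0.09,"dy":0,"dz":-0.01,"turn":0},{"dx":-0.135,"dy":0,"dz":-0.02,"turn":0},{"dx":-0.18,"dy":0,"dz":-0.025,"turn":0},{"dx":-0.225,"dy":0,"dz":-0.03,"turn":0},{"dx":-0.27,"dy":0,"dz":-0.035,"turn":0},{"dx":-0.315,"dy":0,"dz":-0.038,"turn":0},{"dx":-0.36,"dy":0,"dz":-0.038,"turn":0},{"dx":-0.391,"dy":0,"dz":-0.038,"turn":0},{"dx":-0.391,"dy":0,"dz":-0.038,"turn":0},{"dx":-0.391,"dy":0,"dz":-0.038,"turn":0},{"dx":-0.391,"dy":0,"dz":-0.038,"turn":0},{"dx":-0.391,"dy":0,"dz":-0.038,"turn":0}]' 0
python3 - <<'E'
from h import *
im=snap('wrist','w3'); cv2.imwrite('pics/w3b.png',cv2.resize(im[60:320,90:430],(784,600),interpolation=cv2.INTER_CUBIC)[:,:,::-1])
h=cv2.cvtColor(im,cv2.COLOR_RGB2HSV)
m=(((h[...,0]<6)|(h[...,0]>174))&(h[...,1]>150)&(h[...,2]>80)).astype(np.uint8)
k,l,st,ce=cv2.connectedComponentsWithStats(m)
for i in range(1,k):
    if st[i,4]>20: print('red',st[i].tolist(),ce[i].round(1))
go((.599,.327,.065)); print(proj('w3',(.599,.327,.08),True))
E
```

```text
clock: 6.35
eef_pos: [0.5995, 0.3252, 0.3762]
tool_rot: [[-0.245, -0.001, 0.97], [-0.97, -0.001, -0.245], [0.001, -1.0, -0.001]]
ft_force: [-0.5, 0.2, 1.0]
grip_width: 0.501
red [314, 155, 39, 39, 1045] [333.7 174.1]
red [244, 173, 21, 26, 440] [254.1 185.8]
t 6.4 grasp [0.5995 0.3252 0.2055] yaw -14.17 -> dxyz [-0.0017  0.1405 -0.0009] turn 0 F [-1.1  -0.83 -0.07] w 0.501
(np.float64(255.24324128687212), np.float64(186.16266841937386))
```

View pics/w3b.png

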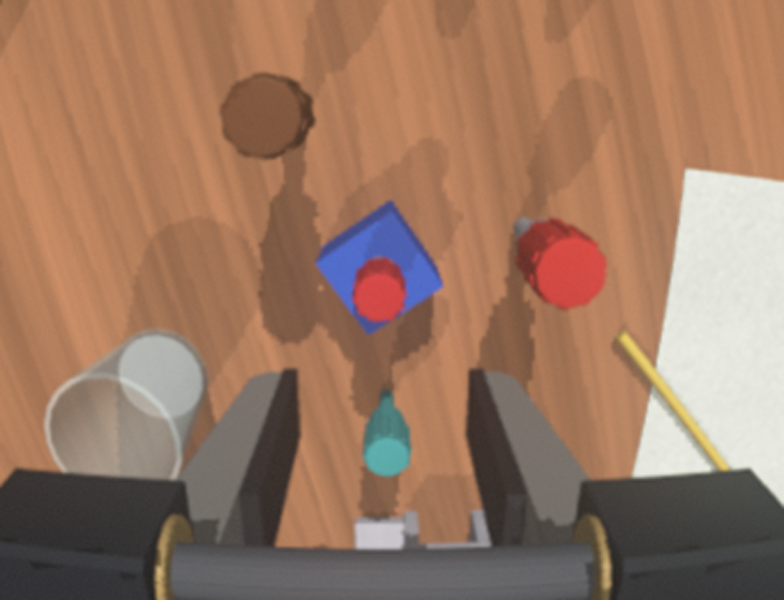

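Wrist view (crop): the red knob's top is at (379,294), on the blue block. The turquoise, brown and large red parts are clear of the fingers' column.

Run:
```python
from h import *
P=onz('w3',254.4,187.5,.08,True); print(P.round(4)); go((*P[:2],.067))
```

```text
[0.5979 0.3259 0.08  ]
t 6.4 grasp [0.5995 0.3252 0.2055] yaw -14.17 -> dxyz [-0.0004  0.1385 -0.0017] turn 0 F [-1.1  -0.83 -0.07] w 0.501
```

```bash
python3 -m jog '[{"dx":-0.001,"dy":0.045,"dz":-0.0015,"turn":0},{"dx":-0.001,"dy":0.085,"dz":-0.0015,"turn":0},{"dx":-0.001,"dy":0.11,"dz":-0.0015,"turn":0},{"dx":-0.001,"dy":0.13,"dz":-0.0015,"turn":0},{"dx":-0.001,"dy":0.1385,"dz":-0.0015,"turn":0},{"dx":-0.001,"dy":0.1385,"dz":-0.0015,"turn":0},{"dx":-0.001,"dy":0.1385,"dz":-0.0015,"turn":0}]' 0 && python3 -m jog '[{"dx":0,"dy":0,"dz":0,"turn":0},{"dx":0,"dy":0,"dz":0,"turn":0},{"dx":0,"dy":0,"dz":0,"turn":0},{"dx":0,"dy":0,"dz":0,"turn":0},{"dx":0,"dy":0,"dz":0,"turn":0}]' -1
python3 -c "
from h import *
go((.598,.326,.067))"
```

```text
clock: 7.1
eef_pos: [0.5989, 0.3277, 0.2393]
tool_rot: [[-0.244, 0.001, 0.97], [-0.97, 0.001, -0.244], [-0.001, -1.0, 0.001]]
ft_force: [-0.0, 0.1, 0.9]
grip_width: 0.499
clock: 7.6
eef_pos: [0.5986, 0.3279, 0.2389]
tool_rot: [[-0.244, 0.001, 0.97], [-0.97, 0.0, -0.244], [-0.001, -1.0, 0.001]]
ft_force: [-0.8, -0.6, 6.4]
grip_width: 0.234
t 7.6 grasp [0.5988 0.328  0.0679] yaw -14.09 -> dxyz [ 0.0021  0.0009 -0.0002] turn 0 F [-0.78 -0.63  6.36] w 0.234
```

```bash
python3 -m jog '[{"dx":0,"dy":-0.005,"dz":0,"turn":0},{"dx":0,"dy":-0.015,"dz":0,"turn":0},{"dx":0,"dy":-0.03,"dz":0,"turn":0},{"dx":0,"dy":-0.045,"dz":0,"turn":0},{"dx":0,"dy":-0.075,"dz":0,"turn":0},{"dx":0,"dy":-0.105,"dz":0,"turn":0},{"dx":0,"dy":-0.13,"dz":0,"turn":0},{"dx":0,"dy":-0.135,"dz":0,"turn":0},{"dx":0,"dy":-0.135,"dz":0,"turn":0}]'
python3 -c "
from h import *
go((.5551,-.0052,.2))"
```

```text
clock: 8.5
eef_pos: [0.5985, 0.3279, 0.3747]
tool_rot: [[-0.244, 0.002, 0.97], [-0.97, 0.001, -0.244], [-0.002, -1.0, 0.002]]
ft_force: [0.4, 0.5, -0.8]
grip_width: 0.232
t 8.5 grasp [0.5989 0.3281 0.2037] yaw -14.1 -> dxyz [0.3339 0.0032 0.0387] turn 0 F [ 0.39  0.54 -0.79] w 0.232
```

```bash
python3 -m jog '[{"dx":0.03,"dy":0,"dz":0,"turn":0},{"dx":0.075,"dy":0,"dz":0.01,"turn":0},{"dx":0.12,"dy":0,"dz":0.02,"turn":0},{"dx":0.165,"dy":0,"dz":0.025,"turn":0},{"dx":0.21,"dy":0,"dz":0.03,"turn":0},{"dx":0.255,"dy":0,"dz":0.034,"turn":0},{"dx":0.3,"dy":0,"dz":0.0387,"turn":0},{"dx":0.325,"dy":0,"dz":0.0387,"turn":0},{"dx":0.334,"dy":0,"dz":0.0387,"turn":0},{"dx":0.334,"dy":0,"dz":0.0387,"turn":0},{"dx":0.334,"dy":0.03,"dz":0.0387,"turn":0},{"dx":0.334,"dy":0.06,"dz":0.0387,"turn":0},{"dx":0.334,"dy":0.08,"dz":0.0387,"turn":0},{"dx":0.334,"dy":0.08,"dz":0.0387,"turn":0},{"dx":0.334,"dy":0.08,"dz":0.0387,"turn":0},{"dx":0.334,"dy":0.08,"dz":0.0387,"turn":0}]'
python3 - <<'E'
from h import *
im=snap('wrist','w4'); cv2.imwrite('pics/w4b.png',cv2.resize(im[80:270,145:365],(695,600),interpolation=cv2.INTER_CUBIC)[:,:,::-1])
o=manip.get_obs(); print(np.array(o['tool_rot']).round(4))
go((.5551,-.0052,.12))
E
```

```text
clock: 10.1
eef_pos: [0.5553, -0.0049, 0.2942]
tool_rot: [[-0.243, 0.002, 0.97], [-0.97, 0.0, -0.243], [-0.0, -1.0, 0.002]]
ft_force: [0.1, -0.2, -0.2]
grip_width: 0.235
[[-2.43e-01  2.00e-03  9.70e-01]
 [-9.70e-01  1.00e-04 -2.43e-01]
 [-6.00e-04 -1.00e+00  2.00e-03]]
t 10.15 grasp [ 0.5556 -0.0051  0.1234] yaw -14.06 -> dxyz [ 0.0002  0.0034 -0.0005] turn 0 F [ 0.03 -0.31  0.57] w 0.233
```

View pics/w4b.png

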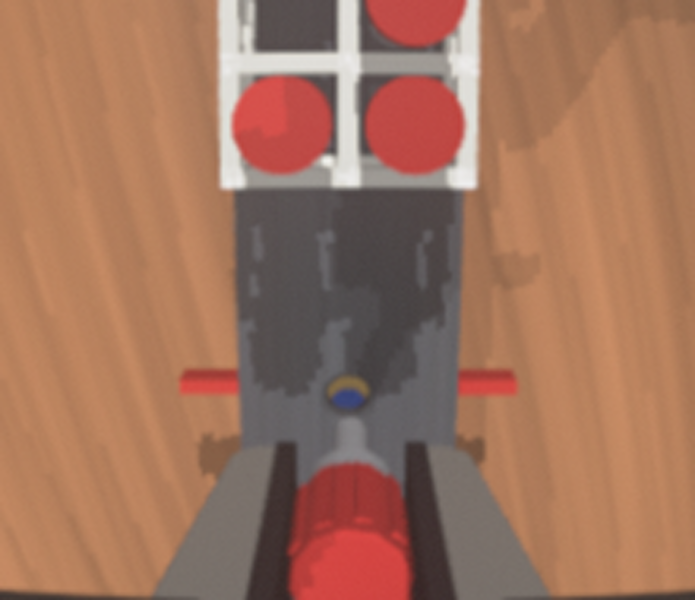

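The view shows the plate hole at crop (348,393), with blue filling its lower half and brass above about row 388. The shank tip ends at about (350,418), in line with the hole. I'll check the offsets by ray.

Run:
```python
from h import *
s=3.159; px=lambda u,v:(145+u/s-.3,80+v/s-.3)
u=np.array([.244,.970]); n=np.array([.97,-.244]); M=np.array([.5550,-.0055])
f=lambda P:((P[:2]-M)@u).round(4)
g=lambda P:((P[:2]-M)@n).round(4)
for nm,p,z in(('hole',(348,393),.048),('hole top',(348,374.5),.048),('hole bot',(348,411),.048),('nut rim',(348,388),.034),('nut rim',(348,391),.034),('tip far edge',(350,417),.0614),('tip far edge',(350,420),.0614)):
    P=onz('w4',*px(*p),z,True); print(nm,P.round(4),'along',f(P),'across',g(P))
print('tip expected px crop', [(a-b)*s for a,b in zip(proj('w4',(.5556,-.0051,.0614),True),(145,80))],'along',f(np.array([.5556,-.0051])),g(np.array([.5556,-.0051])))
print('knob top exp px', [(a-b)*s for a,b in zip(proj('w4',(.5556,-.0051,.0614+.074),True),(145,80))])
```

```text
hole [ 0.555  -0.0037  0.048 ] along 0.0018 across -0.0004
hole top [0.5562 0.0011 0.048 ] along 0.0067 across -0.0005
hole bot [ 0.5538 -0.0084  0.048 ] along -0.0031 across -0.0004
nut rim [ 0.5541 -0.007   0.034 ] along -0.0017 across -0.0005
nut rim [ 0.5539 -0.0078  0.034 ] along -0.0025 across -0.0005
tip far edge [ 0.5551 -0.0053  0.0614] along 0.0003 across 0.0001
tip far edge [ 0.5549 -0.006   0.0614] along -0.0005 across 0.0001
tip expected px crop [np.float64(350.8165823801485), np.float64(415.01587041644706)] along 0.0005 0.0005
knob top exp px [np.float64(351.8484430033856), np.float64(568.3937401199582)]
```

Run:
```python
from h import *
im=cv2.imread('pics/w4.png')
for v in range(194,232): print(v, im[v,253:259].astype(int).mean(0).round().tolist(), cv2.cvtColor(im,cv2.COLOR_BGR2GRAY)[v,246:266].tolist())
```

```text
194 [79.0, 78.0, 81.0] [81, 92, 98, 102, 104, 103, 102, 97, 84, 77, 76, 71, 68, 69, 69, 68, 67, 67, 67, 68]
195 [80.0, 78.0, 82.0] [80, 92, 99, 102, 104, 103, 99, 97, 84, 78, 74, 72, 69, 68, 66, 67, 66, 67, 68, 68]
196 [80.0, 78.0, 82.0] [89, 96, 101, 103, 102, 103, 100, 97, 83, 77, 75, 74, 70, 67, 66, 68, 67, 66, 68, 68]
197 [78.0, 77.0, 80.0] [98, 98, 97, 102, 102, 101, 97, 92, 84, 77, 75, 74, 67, 67, 67, 66, 68, 66, 68, 67]
198 [74.0, 78.0, 85.0] [100, 98, 100, 102, 98, 95, 89, 88, 84, 81, 79, 78, 69, 65, 67, 65, 66, 66, 67, 68]
199 [70.0, 90.0, 104.0] [99, 100, 99, 95, 90, 88, 92, 96, 96, 96, 92, 89, 82, 73, 67, 66, 67, 67, 68, 69]
200 [70.0, 104.0, 125.0] [100, 98, 94, 90, 91, 97, 105, 107, 108, 108, 107, 107, 100, 90, 76, 67, 64, 67, 66, 69]
201 [71.0, 106.0, 128.0] [98, 94, 87, 90, 99, 108, 110, 109, 109, 108, 108, 109, 109, 106, 93, 74, 65, 67, 68, 69]
202 [78.0, 99.0, 117.0] [99, 90, 85, 98, 106, 109, 107, 102, 100, 99, 100, 103, 106, 110, 102, 83, 68, 66, 69, 72]
203 [96.0, 84.0, 91.0] [97, 87, 88, 103, 108, 102, 94, 87, 84, 86, 83, 89, 96, 105, 106, 90, 73, 67, 71, 75]
204
[... 2508 characters left out ...]
7, 132, 132, 132, 132, 128, 123, 116]
226 [99.0, 98.0, 144.0] [115, 119, 120, 119, 117, 118, 120, 116, 111, 112, 116, 108, 110, 118, 120, 121, 123, 129, 128, 125]
227 [64.0, 66.0, 151.0] [111, 111, 109, 104, 98, 98, 96, 94, 91, 91, 92, 88, 89, 95, 98, 99, 108, 118, 123, 125]
228 [52.0, 55.0, 153.0] [102, 96, 91, 86, 82, 85, 84, 84, 84, 85, 85, 82, 83, 84, 86, 87, 92, 102, 112, 116]
229 [52.0, 55.0, 153.0] [91, 84, 82, 81, 79, 81, 84, 85, 84, 85, 83, 82, 83, 87, 85, 84, 86, 89, 94, 104]
230 [53.0, 56.0, 152.0] [83, 81, 83, 82, 80, 82, 85, 85, 85, 86, 84, 82, 84, 85, 86, 86, 84, 85, 85, 89]
231 [52.0, 55.0, 151.0] [81, 81, 83, 82, 80, 82, 84, 84, 86, 83, 85, 81, 81, 87, 85, 87, 88, 86, 84, 81]
```

Same-picture rays put the tip 4.9 mm short of the hole along the rail. The earlier two pictures imply 2.0 mm. I'll shift 3.5 mm, go lower where parallax is small, and re-measure.

```bash
python3 -m jog '[{"dx":-0.0035,"dy":0.003,"dz":-0.0005,"turn":0},{"dx":-0.0035,"dy":0.009,"dz":-0.0005,"turn":0},{"dx":-0.0035,"dy":0.009,"dz":-0.0005,"turn":0},{"dx":-0.0035,"dy":0.009,"dz":-0.0005,"turn":0}]'
python3 - <<'E'
from h import *
im=snap('wrist','w5'); cv2.imwrite('pics/w5b.png',cv2.resize(im[175:275,205:305],(600,600),interpolation=cv2.INTER_CUBIC)[:,:,::-1])
go((.5551,-.0052,.12))
E
```

```text
clock: 10.55
eef_pos: [0.5549, -0.002, 0.284]
tool_rot: [[-0.244, -0.0, 0.97], [-0.97, 0.0, -0.244], [0.0, -1.0, -0.0]]
ft_force: [0.3, 0.0, -0.3]
grip_width: 0.233
t 10.6 grasp [ 0.5549 -0.0021  0.1131] yaw -14.1 -> dxyz [ 0.003  -0.0069  0.001 ] turn 0 F [-0.   -0.19  0.29] w 0.232
```

View pics/w5b.png

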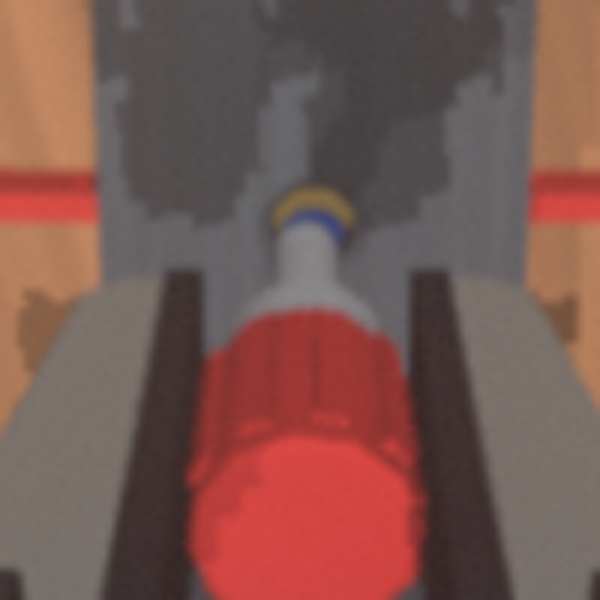

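Run:
```python
from h import *
u=np.array([.244,.970]); n=np.array([.97,-.244]); G=np.array([.5549,-.0021])
px=lambda a,b:(205+a/6-.42,175+b/6-.42)
for nm,p,z in(('hole +y rim',(314,187),.048),('hole left',(270,225),.048),('hole right',(358,225),.048),('tip far edge',(307,222),.0512),('shank L',(280,240),.0535),('shank R',(335,240),.0535),('knob L',(190,520),.1251),('knob R',(425,520),.1251)):
    P=onz('w5',*px(*p),z,True); print(nm,P.round(4),'along/across rel grasp',((P[:2]-G)@u).round(4),((P[:2]-G)@n).round(4))
im=cv2.imread('pics/w5.png').astype(int)
for v in range(203,216): print(v,cv2.cvtColor(im.astype(np.uint8),cv2.COLOR_BGR2GRAY)[v,246:268].tolist())
```

```text
hole +y rim [0.5562 0.0009 0.048 ] along/across rel grasp 0.0032 0.0005
hole left [ 0.5494 -0.0028  0.048 ] along/across rel grasp -0.002 -0.0051
hole right [ 0.5604 -0.0055  0.048 ] along/across rel grasp -0.002 0.0062
tip far edge [ 0.5545 -0.0024  0.0512] along/across rel grasp -0.0004 -0.0004
shank L [ 0.5508 -0.0031  0.0535] along/across rel grasp -0.0019 -0.0038
shank R [ 0.5575 -0.0047  0.0535] along/across rel grasp -0.0019 0.0032
knob L [ 0.5442 -0.0006  0.1251] along/across rel grasp -0.0011 -0.0107
knob R [ 0.5645 -0.0056  0.1251] along/across rel grasp -0.0011 0.0102
203 [86, 88, 89, 95, 101, 103, 103, 103, 100, 96, 83, 70, 66, 69, 67, 68, 67, 68, 68, 65, 68, 70]
204 [95, 98, 97, 99, 101, 104, 103, 101, 95, 90, 79, 70, 66, 67, 66, 67, 67, 66, 67, 68, 70, 72]
205 [97, 100, 100, 99, 100, 101, 98, 94, 87, 82, 77, 72, 70, 69, 67, 65, 66, 68, 66, 70, 74, 75]
206 [98, 100, 99, 99, 99, 97, 90, 87, 88, 90, 89, 88, 89, 84, 78, 70, 65, 65, 68, 73, 76, 78]
207 [101, 101, 100, 98, 94, 89, 89, 95, 104, 107, 106, 106, 106, 105, 98, 84, 71, 66, 68, 72, 78, 76]
208 [104, 101, 100, 93, 86, 89, 96, 106, 109, 107, 106, 108, 107, 109, 107, 100, 86, 71, 70, 73, 78, 77]
209 [102, 100, 97, 87, 87, 96, 106, 109, 103, 100, 97, 98, 98, 101, 106, 107, 98, 84, 72, 74, 76, 74]
210 [103, 100, 92, 85, 88, 103, 105, 101, 90, 86, 82, 81, 80, 86, 94, 103, 104, 92, 76, 71, 74, 77]
211 [103, 99, 90, 84, 90, 99, 99, 90, 89, 90, 89, 85, 80, 74, 80, 89, 97, 90, 78, 72, 73, 78]
212 [102, 100, 89, 84, 85, 94, 93, 100, 108, 114, 115, 110, 99, 84, 75, 79, 86, 81, 77, 72, 76, 79]
213 [102, 99, 91, 83, 79, 89, 107, 119, 127, 131, 131, 130, 122, 103, 83, 74, 73, 70, 77, 78, 84, 89]
214 [104, 100, 92, 86, 80, 96, 117, 128, 130, 135, 134, 133, 130, 118, 95, 75, 68, 68, 79, 83, 94, 98]
215 [103, 99, 94, 89, 87, 103, 118, 126, 130, 130, 132, 133, 131, 124, 105, 77, 67, 73, 83, 88, 95, 100]
```

The tip is 1.3–2.1 mm short along the rail and about 0.8 mm off across it. I'll correct by 1.6 and 0.8 mm, then enter the plate hole by 9 mm in small steps.

```bash
python3 -m jog '[{"dx":-0.0016,"dy":0,"dz":0.0008,"turn":0},{"dx":-0.0016,"dy":0.001,"dz":0.0008,"turn":0},{"dx":-0.0016,"dy":0.002,"dz":0.0008,"turn":0},{"dx":-0.0016,"dy":0.003,"dz":0.0008,"turn":0},{"dx":-0.0016,"dy":0.004,"dz":0.0008,"turn":0},{"dx":-0.0016,"dy":0.005,"dz":0.0008,"turn":0},{"dx":-0.0016,"dy":0.005,"dz":0.0008,"turn":0}]'; python3 -m jog '[{"dx":0,"dy":0.001,"dz":0,"turn":0},{"dx":0,"dy":0.002,"dz":0,"turn":0},{"dx":0,"dy":0.002,"dz":0,"turn":0}]'
```

```text
clock: 11.3
eef_pos: [0.5561, -0.0007, 0.279]
tool_rot: [[-0.244, -0.0, 0.97], [-0.97, 0.0, -0.244], [0.0, -1.0, -0.0]]
ft_force: [-0.6, -1.0, -0.6]
grip_width: 0.226
clock: 11.6
eef_pos: [0.5561, -0.0007, 0.277]
tool_rot: [[-0.244, -0.0, 0.97], [-0.97, 0.0, -0.244], [0.0, -1.0, -0.0]]
ft_force: [0.6, 0.4, 0.1]
grip_width: 0.236
```

```bash
python3 -m jog '[{"dx":0,"dy":0.0015,"dz":0,"turn":0},{"dx":0,"dy":0.003,"dz":0,"turn":0},{"dx":0,"dy":0.0045,"dz":0,"turn":0},{"dx":0,"dy":0.006,"dz":0,"turn":0},{"dx":0,"dy":0.007,"dz":0,"turn":0},{"dx":0,"dy":0.007,"dz":0,"turn":0}]'; python3 -m jog '[{"dx":0,"dy":0.0005,"dz":0,"turn":0},{"dx":0,"dy":0.001,"dz":0,"turn":0},{"dx":0,"dy":0.001,"dz":0,"turn":0}]'; python3 -m jog '[{"dx":0,"dy":0.0005,"dz":0,"turn":0},{"dx":0,"dy":0.001,"dz":0,"turn":0},{"dx":0,"dy":0.001,"dz":0,"turn":0}]'
```

```text
clock: 12.2
eef_pos: [0.5561, -0.0007, 0.27]
tool_rot: [[-0.244, -0.0, 0.97], [-0.97, 0.0, -0.244], [0.0, -1.0, -0.0]]
ft_force: [-0.6, -0.2, -1.0]
grip_width: 0.231
clock: 12.5
eef_pos: [0.5561, -0.0007, 0.2692]
tool_rot: [[-0.244, -0.0, 0.97], [-0.97, 0.0, -0.244], [0.0, -1.0, -0.0]]
ft_force: [0.9, -0.0, -1.8]
grip_width: 0.233
clock: 12.8
eef_pos: [0.5561, -0.0007, 0.2681]
tool_rot: [[-0.244, -0.0, 0.97], [-0.97, 0.0, -0.244], [0.0, -1.0, -0.0]]
ft_force: [0.3, -0.6, 0.6]
grip_width: 0.233
```

```bash
for i in 1; do python3 -m jog '[{"dx":0,"dy":0.0005,"dz":0,"turn":0},{"dx":0,"dy":0.001,"dz":0,"turn":0},{"dx":0,"dy":0.001,"dz":0,"turn":0}]' | grep -v rot; done; python3 -m jog '[{"dx":0,"dy":0.0005,"dz":0,"turn":0},{"dx":0,"dy":0.0005,"dz":0,"turn":0}]' | grep -v rot; python3 -m jog '[{"dx":0,"dy":0.0005,"dz":0,"turn":0},{"dx":0,"dy":0.0005,"dz":0,"turn":0}]' | grep -v rot
```

```text
clock: 13.1
eef_pos: [0.5561, -0.0007, 0.2671]
ft_force: [-1.3, 0.2, -1.1]
grip_width: 0.232
clock: 13.3
eef_pos: [0.5562, -0.0007, 0.2668]
ft_force: [-0.7, 0.2, 1.3]
grip_width: 0.232
clock: 13.5
eef_pos: [0.5563, -0.0007, 0.2667]
ft_force: [-2.3, 0.3, 6.0]
grip_width: 0.232
```

Contact with the nut at TCP z 0.2668 and 6 N. Next I'll shift screw and carriage together towards -y (tool +x) under that pressure.

```bash
python3 -m jog '[{"dx":0.0005,"dy":0,"dz":0,"turn":0},{"dx":0.001,"dy":0,"dz":0,"turn":0},{"dx":0.0015,"dy":0,"dz":0,"turn":0},{"dx":0.002,"dy":0,"dz":0,"turn":0},{"dx":0.0025,"dy":0,"dz":0,"turn":0},{"dx":0.003,"dy":0,"dz":0,"turn":0}]' | grep -v rot; python3 -m jog '[{"dx":0.0005,"dy":0,"dz":0,"turn":0},{"dx":0.001,"dy":0,"dz":0,"turn":0},{"dx":0.0015,"dy":0,"dz":0,"turn":0},{"dx":0.002,"dy":0,"dz":0,"turn":0}]' | grep -v rot; python3 -m jog '[{"dx":0.0005,"dy":0,"dz":0,"turn":0},{"dx":0.001,"dy":0,"dz":0,"turn":0}]' | grep -v rot
```

```text
clock: 14.1
eef_pos: [0.5558, -0.0033, 0.2667]
ft_force: [0.9, 4.1, 4.9]
grip_width: 0.233
clock: 14.5
eef_pos: [0.5555, -0.0051, 0.2667]
ft_force: [1.0, 5.6, 4.7]
grip_width: 0.232
clock: 14.7
eef_pos: [0.5552, -0.0062, 0.2666]
ft_force: [0.2, 4.8, 4.4]
grip_width: 0.233
```

```bash
python3 -m jog '[{"dx":0.0005,"dy":0,"dz":0,"turn":0},{"dx":0.001,"dy":0,"dz":0,"turn":0}]' | grep -v rot; python3 -m jog '[{"dx":0.0005,"dy":0,"dz":0,"turn":0},{"dx":0.001,"dy":0,"dz":0,"turn":0}]' | grep -v rot;  python3 -m jog '[{"dx":0.0005,"dy":0,"dz":0,"turn":0},{"dx":0.001,"dy":0,"dz":0,"turn":0}]' | grep -v rot
```

```text
clock: 14.9
eef_pos: [0.5548, -0.0073, 0.2665]
ft_force: [1.1, 4.6, 5.1]
grip_width: 0.231
clock: 15.1
eef_pos: [0.554, -0.0087, 0.2659]
ft_force: [0.4, 1.4, 1.2]
grip_width: 0.232
clock: 15.3
eef_pos: [0.5537, -0.0096, 0.2659]
ft_force: [1.1, 1.4, -0.4]
grip_width: 0.231
```

The screw dropped in: z went from 0.2665 to 0.2659 and the vertical force vanished. Now pressing down gently.

```bash
python3 -m jog '[{"dx":0,"dy":0.001,"dz":0,"turn":0},{"dx":0,"dy":0.002,"dz":0,"turn":0},{"dx":0,"dy":0.002,"dz":0,"turn":0}]' | grep -v rot; python3 -m jog '[{"dx":0,"dy":0.001,"dz":0,"turn":0},{"dx":0,"dy":0.002,"dz":0,"turn":0},{"dx":0,"dy":0.003,"dz":0,"turn":0},{"dx":0,"dy":0.003,"dz":0,"turn":0}]' | grep -v rot
```

```text
clock: 15.6
eef_pos: [0.5537, -0.0095, 0.2638]
ft_force: [0.2, 0.7, -1.4]
grip_width: 0.23
clock: 16.0
eef_pos: [0.5539, -0.0095, 0.261]
ft_force: [0.4, 0.7, -1.0]
grip_width: 0.235
```

```bash
python3 -m jog '[{"dx":0,"dy":0.001,"dz":0,"turn":0},{"dx":0,"dy":0.002,"dz":0,"turn":0},{"dx":0,"dy":0.003,"dz":0,"turn":0},{"dx":0,"dy":0.003,"dz":0,"turn":0}]' | grep -v rot; python3 -m jog '[{"dx":0,"dy":0.0005,"dz":0,"turn":0},{"dx":0,"dy":0.001,"dz":0,"turn":0},{"dx":0,"dy":0.0015,"dz":0,"turn":0},{"dx":0,"dy":0.002,"dz":0,"turn":0}]' | grep -v rot
```

```text
clock: 16.4
eef_pos: [0.554, -0.0095, 0.2583]
ft_force: [-0.5, 0.6, 3.1]
grip_width: 0.23
clock: 16.8
eef_pos: [0.554, -0.0094, 0.2563]
ft_force: [-1.5, 0.3, 3.6]
grip_width: 0.232
```

```bash
python3 -m jog '[{"dx":0,"dy":0.0005,"dz":0,"turn":0},{"dx":0,"dy":0.001,"dz":0,"turn":0},{"dx":0,"dy":0.0015,"dz":0,"turn":0},{"dx":0,"dy":0.002,"dz":0,"turn":0}]' | grep -v rot
```

```text
clock: 17.2
eef_pos: [0.554, -0.0094, 0.2542]
ft_force: [0.2, -0.5, 4.1]
grip_width: 0.231
```

Steady at about 4–5 N, which matches the insert moving. Continuing to the collar, 7 mm to go.

```bash
python3 -m jog '[{"dx":0,"dy":0.001,"dz":0,"turn":0},{"dx":0,"dy":0.002,"dz":0,"turn":0},{"dx":0,"dy":0.003,"dz":0,"turn":0},{"dx":0,"dy":0.004,"dz":0,"turn":0},{"dx":0,"dy":0.005,"dz":0,"turn":0},{"dx":0,"dy":0.0055,"dz":0,"turn":0}]' | grep -v rot; python3 -m jog '[{"dx":0,"dy":0.0005,"dz":0,"turn":0},{"dx":0,"dy":0.001,"dz":0,"turn":0},{"dx":0,"dy":0.001,"dz":0,"turn":0}]' | grep -v rot
```

```text
clock: 17.8
eef_pos: [0.554, -0.0094, 0.2486]
ft_force: [-0.3, -0.1, 4.1]
grip_width: 0.231
clock: 18.1
eef_pos: [0.554, -0.0094, 0.2476]
ft_force: [0.4, 0.1, 3.4]
grip_width: 0.234
```

```bash
python3 -m jog '[{"dx":0,"dy":0.0005,"dz":0,"turn":0},{"dx":0,"dy":0.0005,"dz":0,"turn":0}]' | grep -v rot; python3 -m jog '[{"dx":0,"dy":0.0005,"dz":0,"turn":0},{"dx":0,"dy":0.0005,"dz":0,"turn":0}]' | grep -v rot
```

```text
clock: 18.3
eef_pos: [0.5539, -0.0094, 0.2472]
ft_force: [0.0, -0.2, 4.1]
grip_width: 0.231
clock: 18.5
eef_pos: [0.554, -0.0094, 0.2468]
ft_force: [-0.6, 0.0, 5.6]
grip_width: 0.234
```

```bash
python3 -m jog '[{"dx":0,"dy":0.0005,"dz":0,"turn":0},{"dx":0,"dy":0.0005,"dz":0,"turn":0}]' | grep -v rot; python3 -m jog '[{"dx":0,"dy":0.0005,"dz":0,"turn":0},{"dx":0,"dy":0.0005,"dz":0,"turn":0}]' | grep -v rot
```

```text
clock: 18.7
eef_pos: [0.554, -0.0094, 0.2468]
ft_force: [-2.5, -0.1, 12.9]
grip_width: 0.234
clock: 18.9
eef_pos: [0.554, -0.0094, 0.2467]
ft_force: [-4.8, 1.3, 16.7]
grip_width: 0.234
```

The collar is seated: z stopped at 0.2468, exactly 20 mm below the nut contact, while the force rose to 17 N. I'll take the load off, release and rise.

```bash
python3 -m jog '[{"dx":0,"dy":-0.0008,"dz":0,"turn":0},{"dx":0,"dy":-0.0008,"dz":0,"turn":0}]' | grep -v rot; python3 -m jog '[{"dx":0,"dy":0,"dz":0,"turn":0},{"dx":0,"dy":0,"dz":0,"turn":0},{"dx":0,"dy":0,"dz":0,"turn":0},{"dx":0,"dy":0,"dz":0,"turn":0}]' 0 | grep -v rot; python3 -m jog '[{"dx":0,"dy":-0.02,"dz":0,"turn":0},{"dx":0,"dy":-0.05,"dz":0,"turn":0},{"dx":0,"dy":-0.09,"dz":0,"turn":0},{"dx":0,"dy":-0.12,"dz":0,"turn":0},{"dx":0,"dy":-0.12,"dz":0,"turn":0},{"dx":0,"dy":-0.12,"dz":0,"turn":0}]' | grep -v rot
python3 - <<'E'
from h import *
im=snap('wrist','w6'); s=snap('scene','s6')
a=cv2.resize(im[60:260,125:385],(520,400),interpolation=cv2.INTER_CUBIC); b=cv2.resize(s[160:240,200:256],(280,400),interpolation=cv2.INTER_CUBIC)
cv2.imwrite('pics/w6b.png',np.hstack([a,b])[:,:,::-1])
E
```

```text
clock: 19.1
eef_pos: [0.554, -0.0094, 0.2468]
ft_force: [-2.4, 0.4, 9.4]
grip_width: 0.231
clock: 19.5
eef_pos: [0.5538, -0.0094, 0.2462]
ft_force: [1.6, 0.1, -0.5]
grip_width: 0.503
clock: 20.1
eef_pos: [0.5539, -0.0094, 0.3668]
ft_force: [-0.1, 1.2, -0.1]
grip_width: 0.504
```

View pics/w6b.png

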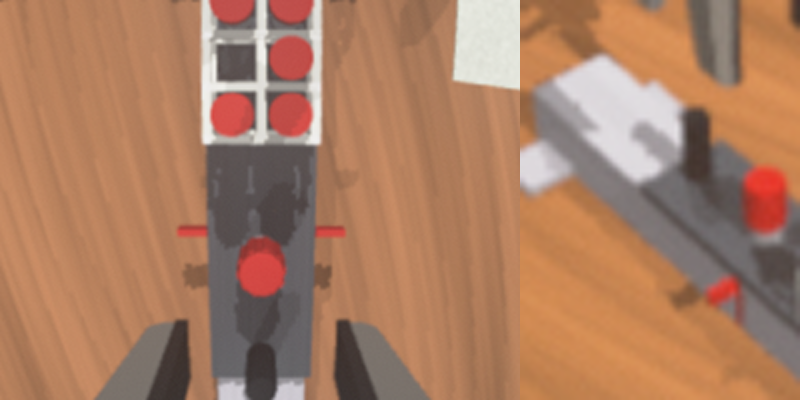

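The screw stands upright with its collar on the plate (wrist knob at (261,270), scene knob at (765,200)). The pointers are about 8 mm to its +y side, and the fingers are clear. Handing in.

```bash
python3 -c "
from rig import manip
manip.finish_job(); o=manip.get_obs(); print(o['clock'],o['ft_force'])"
```

```text
the job is handed in; nothing more can be done
the job is handed in; nothing more can be done
```

The red thumbscrew is through the carriage and the nut with its collar down on the plate, and I handed the job in at about 20 s. `finish_job` reports no verdict, so success rests on my own checks.

- **What I did:** I pulled the carriage about 62 mm by its post until its hole was at the mark, and took the smaller red screw from the blue block. I set it through the plate onto the nut and slid screw and carriage together about 8.5 mm towards -y under 5–6 N until it dropped into the nut's hole. I pushed the lock insert down at 3–5 N, seated the collar, let go and raised the arm.
- **Seating:** the screw stopped 20.0 mm below first contact with the nut, exactly the depth for a seated collar. The highest reading, about 17 N against the 35 N limit, came as it seated.
- **Last picture:** the screw stands upright about 8 mm on the -y side of the mark, within the 20 mm allowed, with the fingers clear. I judged upright and collar-down by eye. The beaker and the tip box were never approached, and I did not re-measure their positions.
- **Disagreements:** before insertion, two estimates of the gap between tip and hole differed (2.0 and 4.9 mm). I settled this with a closer picture, and the tip then entered without force. One early jog call was refused because its rows lacked fields, and nothing moved.

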